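# Park the drinks pump just past its compression peak

## Robot

A 7-joint arm with a two-finger parallel gripper is mounted at the origin on a cart in front of the work surface, level with it; the furniture and walls round the work are solid. World frame = base frame: x ahead of the robot, y to its left, z up, the work surface at z = 0. Lengths are in m, angles in rad, forces in N, time in s.
With the tool pointing down it reaches from about 0.425 to 0.875 m from the base axis. Payload 4.7 kg.
Tool frame: the origin (TCP) lies on the centre line of the jaws, within the pads' length; the fingertips stand ahead of it and the grasp point (between the pads) lies 2 mm behind it (nose_length is the z of the fingertips in the tool frame, in m); z points along the fingers, y is the line along which they close (so a half turn about z gives the same grasp; the last joint's range is limited). The gripper opens to 87 mm and grips with 3 to 60 N. Pads are 19 mm wide; open, the fingers measure 117 mm over their backs; the gripper's body (75 mm by 190 mm) begins 51 mm behind the grasp point.
Start: joints at [1.145, 0.321, -0.07, 1.45, 0.023, 1.371, -0.057], TCP at [0.277, -0.588, 0.218] pointing down, gripper open.
Joint ranges: [-2.86, 2.86], [-0.3, 2.09], [-1.38, 1.24], [0.06, 2.45], [-1.56, 4.7], [0.09, 2.05], [-2.69, 2.69]. Speed limits (rad/s): [2.57, 2.57, 3.14, 3.14, 3.14, 3.14, 3.14].

## Interface

Orientations are given as a rotation vector (axis times angle).
In Python, from bench import * gives the robot as it stands.
- The arm moves only by the tool send_rows, never from a script. Its arguments are lists of equal length, an entry for each row: "xyz": the shift along the tool's x, y, z in mm, a list of three; "dr": the turn, a rotation vector about the tool's x, y, z in rad, a list of three. A call has exactly 10 rows; each row is the pose to reach, as a shift and turn from the pose commanded when the call began, along the tool's axes at that moment; what a row does not reach only later rows make up. A row lasts 1/12 s, in which the tool goes at most 41.7 mm and 7.16 degrees, less where a joint would pass 70% of its speed; a pose out of reach is approached as far as the arm can. A call with a gripper value outside its range is refused whole. "jaw" is the finger opening in mm, from 0 to 87, set as the call begins (left out, the last holds). The fingers move at their own pace and stop on an object; "grip_force" is the grip in N (left out, the last holds). Time passes only in rows, so rows that repeat a pose let the fingers close, or fill a call up. It gives the time, the measured TCP pose, the force, the opening and the grip force at its end, in the units of the state.
- get_state(): the state, without advancing time (a new reading comes with each control period).
- get_image(name): name is "scene" or "top" or "wrist"; returns the picture (480x640x3 uint8, red, green, blue); there is no depth.
- calibration(name): a dict with "vfov" (degrees; the focal length in pixels is half the picture's height over the tangent of half this angle, whatever the lens; pixels are square), "cx", "cy" (the principal point, pixels), "rvec" (rotation vector, rad) and "tvec" (3), from world to camera coordinates, as OpenCV has them; the wrist camera has in their place "hand_eye" (4x4, takes a point from camera to tool coordinates, whose origin is the TCP and whose axes are the flange's). Camera axes: x right, y down, z forward; pixel columns grow to the right and rows downward; lengths in m; the calibration is good to about 2 mm. The wrist camera is an equidistant fisheye: a pixel r from the principal point sees the ray r / f radians off the axis. A picture is of the moment at which its call begins: read the wrist's pose just before it. calibration takes no time and is no camera call.
- close_job(): hands the job in; it is judged then, once.
The state is a dict: "time": time; "joint_positions": joint angles; "qd": joint speeds; "joint_torque": joint torques, N m; "position": TCP position; "tool_rot": TCP orientation; "ft_force": force on the tool from outside, world axes, zero at the start; "torque": the same for the moment, N m; "grip_width": opening from 0.0 (shut) to 1.0 (fully open); "grip_force": force on a finger pad.
Only numpy, scipy, OpenCV 4.12 (cv2) and the standard library are available. Lean on these libraries where they do the work, as an engineer would, in place of code of your own. Each camera call takes 0.05 s, during which the arm holds its last target. There are 200 camera calls.

## Task

Pull the pump's brake lever off, turn the flywheel slowly clockwise (seen from above) by its crank grip until you feel the resistance build up, peak and give way, and stop just past that peak without overrunning it or letting the wheel spin or forcing it. Then swing the brake lever fully back on so the flywheel stays parked there, and leave the things standing around alone.

Things in the scene. Friction and masses are not known exactly. Their poses are not given: they have to be found in the camera images.
- pump: Low dark steel base plate of a small piston pump, fixed to the counter, 180 x 275 x 12 mm. Origin on the counter, on the flywheel's vertical axis; +z up. The brake's vertical pivot stands at (0, -125 mm) in its frame, on a grey post; a small grey valve block with a brass nipple is on its +x side (up to 52 mm high).
- flywheel: Flat steel flywheel, 170 mm across, 18 mm thick, level, its top 80 mm above the counter, hub to 102 mm; origin on its vertical axis at its underside. Where its compression peak comes is marked nowhere and differs: 40 to 165 degrees clockwise of where the crank grip starts; it must be felt. Clear of the peak it stays where it is left. With the brake on it takes over 10 N: do not force it.
- crank_top (a point): Centre of the top of the upright black crank grip, 65 mm from the wheel's axis. A round grip 22-24 mm in diameter, 46 mm tall (83 to 129 mm above the counter), spinning freely on its pin. Turning takes 1 to 2 N here; over 16 degrees before the peak up to about 10-12 N, falling off towards the peak; over 16 degrees beyond it the wheel is pushed onward, then it is easy again.
- brake (a joint): Angle of the brake lever, rad: 0 is on (lever in line with the flywheel axis, its rubber shoe pressed on the rim), 0.95 is fully off at a stop; -0.03 is the stop beyond on. It grows as the grip end swings clockwise seen from above, towards the robot. It stays where it is left; about 2 N at its grip moves it, up to about 10 N as the shoe meets the rim below 0.25 rad.
- brake_top (a point): Centre of the top of the brake lever's upright black grip, a post 18 to 20 mm in diameter and 44 mm tall (69 to 113 mm above the counter), 75 mm from the lever's vertical pivot, on the side away from the flywheel.
- salt: Glass salt shaker with grey cap, 44 mm across, 90 mm tall, standing loose near the pump; origin at its underside. A bystander.
- apple: Red apple, about 76 mm, loose near the brake lever; origin at its underside. A bystander.
- overrun_pin (a joint): A second hidden sprung pin, m: 0, but pressed in 2 mm by the wheel once it overruns to 44 degrees or more past the peak.
- crankcase: Round grey crankcase under the flywheel, 148 mm across, the same all round, origin on the flywheel axis 12 mm above the counter; fixed at an arbitrary yaw. A small sprung pin hidden in it touches a track under the wheel only while the wheel stands in its parking place, 3 to 24 degrees past the peak (the peak is where the crank force changes from resisting to pushing onward).
- crank_pin (a joint): Give of the crank grip's sprung mount, m, along the wheel's tangent, 10 N per mm: positive when the grip is pushed counter-clockwise of the wheel, negative when pushed clockwise. 0 unloaded; beyond 2.8 mm (28 N) either way the crank is overloaded.

How it is judged:
On the way, in this order (a step that is already met when the one before it is completed fails the run):
1. the brake lever is off (beyond 0.6 rad) (value of joint brake above 0.6 rad), for 0.1 s.
2. with the brake still off, the flywheel stands just past the compression peak (3 to 24 degrees past it) (value of joint brake above 0.4 rad and contact force between flywheel and crankcase above 0.15 N and angular speed of flywheel below 0.2 rad/s), for 0.3 s.
At the end, for the whole second after the job is handed in: The flywheel stands still 3 to 24 degrees past the compression peak (the hidden pin of the crankcase touches its track) and the brake lever is on (below 0.12 rad) (value of joint brake below 0.12 rad and contact force between flywheel and crankcase above 0.15 N and angular speed of flywheel below 0.1 rad/s).
It fails at once if the flywheel overruns (44 degrees or more past the peak) (value of joint overrun_pin above 0.001 m).
It fails at once if the flywheel spins (faster than 4 rad/s) (angular speed of flywheel above 4 rad/s).
It fails at once if the crank is forced (more than 28 N along the turn) (value of joint crank_pin above 0.0028 m or value of joint crank_pin below -0.0028 m).
It fails at once if the salt shaker or the apple is pushed away (distance of any of salt, apple from where it was at the start of the episode above 0.03 m).
It also fails if it takes over 72 s, if anything falls off the work surface, if the arm or the gripper's body presses on something with over 40 N, if the wrist force passes 120 N, or if a joint passes its speed limit or range.

## Working session

There is one attempt and no reset: what is moved stays moved. The work goes in short steps, Python scripts to look and compute and a tool call to move; the robot and the scene stay as the last step left them, time stands still between calls to the robot, and variables do not carry over. Pictures are saved under pics/ and viewed, at most 10 in all, crops included, and the job is handed in when it is done.

Besides the shell and the picture viewer there is one more tool, called as name(argument=value, ...) on one line, values as JSON. send_rows: Moves the arm, as the interface text tells. Its arguments: {"type":"object","properties":{"xyz":{"type":"array"},"dr":{"type":"array"},"jaw":{"type":"number"},"grip_force":{"type":"number"}},"required":["xyz","dr"]}

```bash
ls; mkdir -p pics; python3 - <<'E'
from bench import *
import cv2
s=get_state();print(s)
for n in("scene","top"):
    cv2.imwrite(f"pics/{n}0.png",get_image(n)[:,:,::-1]);print(n,calibration(n))
print(calibration("wrist"))
try: print(nose_length)
except Exception as e: print(e)
E
```

```text
pics
{'time': 0.0, 'joint_positions': array([ 1.14509953,  0.32180024, -0.07006531,  1.45166002,  0.02265503,
        1.37081938, -0.05688167]), 'qd': array([-5.07448911e-04,  2.44331194e-04,  1.26030873e-03,  5.50052496e-04,
       -7.97544689e-05,  1.69118180e-04, -1.61095348e-03]), 'joint_torque': array([-1.85166323e-04, -4.91286385e+01, -4.03821990e-01, -3.12527955e+01,
       -6.38072868e-02,  4.36350110e-02,  1.73114868e-04]), 'position': array([ 0.27642643, -0.58767125,  0.21698371]), 'tool_rot': array([-3.06415729e+00, -6.84944339e-01,  8.92779661e-04]), 'ft_force': array([-0.64920497, -0.19282879,  0.27446078]), 'torque': array([ 0.00499045, -0.05027604, -0.03839784]), 'grip_force': 0.0, 'grip_width': 0.9947330915314762}
scene {'vfov': 47.22213550541765, 'cx': 323.8471786542538, 'cy': 238.49140971030192, 'rvec': array([ 0.96538275, -2.17180194,  1.32536622]), 'tvec': array([0.32525111, 0.26663866, 0.63772599])}
top {'vfov': 57.05311270581216, 'cx': 314.29184551836977, 'cy': 237.01276014250539, 'rvec': array([ 2.16724761, -2.13256773,  0.09231193]), 'tvec': array([-0.01445192,  0.51139305,  0.88876494])}
{'vfov': 65.70646984690485, 'cx': 316.6727807864318, 'cy': 240.57186664839062, 'hand_eye': array([[-1.10492974e-03, -9.59302359e-01, -2.82378757e-01,
         7.71060544e-02],
       [ 9.99999309e-01, -1.17322186e-03,  7.27587289e-05,
        -9.28730055e-04],
       [-4.01090550e-04, -2.82378482e-01,  9.59302993e-01,
        -1.65761031e-01],
       [ 0.00000000e+00,  0.00000000e+00,  0.00000000e+00,
         1.00000000e+00]])}
0.017
```

View pics/scene0.png

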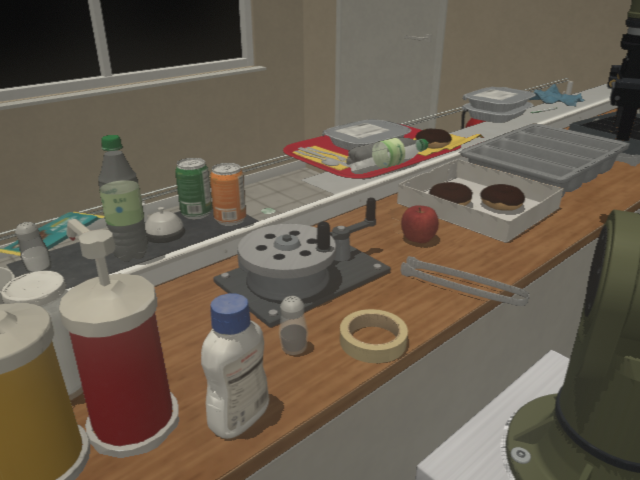

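View pics/top0.png

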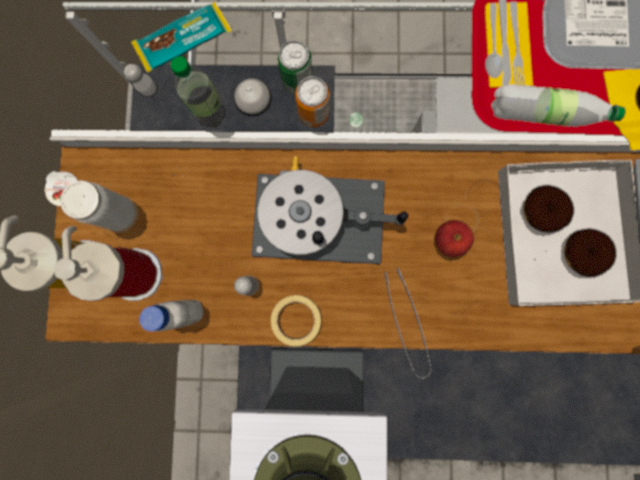

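Scene view: the crank grip is at (323,236), the brake grip at (371,208), the apple at (420,225) and the salt at (293,325). Top view: the hub is at (300,211), the crank grip at (319,238), the brake grip at (403,217), the salt at (247,286) and the apple at (455,239). I'll refine these on zoomed crops.

```bash
cat > h.py <<'E'
from bench import *
import cv2, numpy as np
from scipy.spatial.transform import Rotation as R
def pix(name,uv,z):
    c=calibration(name);f=240/np.tan(np.radians(c['vfov']/2))
    M=R.from_rotvec(c['rvec']).as_matrix();o=-M.T@c['tvec']
    d=M.T@np.array([(uv[0]-c['cx'])/f,(uv[1]-c['cy'])/f,1])
    return o+d*(z-o[2])/d[2]
def proj(name,p):
    c=calibration(name);f=240/np.tan(np.radians(c['vfov']/2))
    q=R.from_rotvec(c['rvec']).as_matrix()@np.array(p)+c['tvec']
    return q[:2]/q[2]*f+[c['cx'],c['cy']]
E
python3 - <<'E'
from h import *
for n,p in dict(hub=((300,211),.102),crank=((319,238.5),.129),brake=((403,217),.113),salt=((247,286),.09),apple=((455,239),.04),rimL=((257,212),.08),rimR=((343,212),.08),rimT=((300,169),.08),rimB=((300,255),.08),c1=((261,179),.012),c2=((376,184),.012),c3=((373,258),.012),c4=((258,250),.012)).items(): print(n,pix("top",*p).round(4))
i=cv2.imread("pics/top0.png")[150:300,230:480]
a=cv2.resize(i,None,fx=3.2,fy=3.2,interpolation=cv2.INTER_CUBIC)[:480,:800];cv2.imwrite("pics/tc.png",a)
for n,p in dict(hub=((287,238),.102),crank=((323,225),.129),brake=((371,200),.113)).items(): print(n,pix("scene",*p).round(4))
E
```

```text
hub [0.5533 0.0201 0.102 ]
crank [ 0.4975 -0.0178  0.129 ]
brake [ 0.5424 -0.1753  0.113 ]
salt [0.408  0.1198 0.09  ]
apple [ 0.5104 -0.2929  0.04  ]
rimL [0.554  0.1068 0.08  ]
rimR [ 0.5562 -0.0634  0.08  ]
rimT [0.6421 0.0233 0.08  ]
rimB [0.47   0.0196 0.08  ]
c1 [0.6377 0.1114 0.012 ]
c2 [ 0.6295 -0.1357  0.012 ]
c3 [ 0.471  -0.1297  0.012 ]
c4 [0.4841 0.113  0.012 ]
hub [0.5433 0.0309 0.102 ]
crank [ 0.499 -0.011  0.129]
brake [ 0.5433 -0.1747  0.113 ]
```

View pics/tc.png

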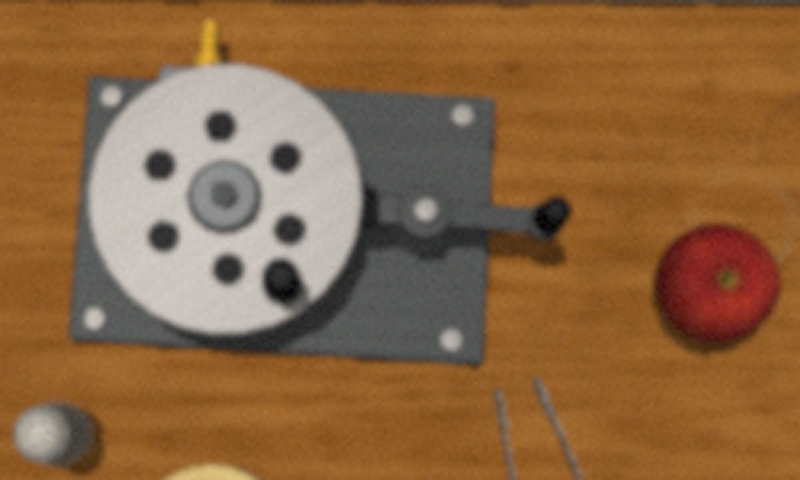

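send_rows(xyz=[[34, -21, 0], [68, -42, 0], [102, -63, 0], [136, -84, 0], [170, -105, 0], [204, -126, 0], [238, -147, 0], [272, -168, 0], [306, -189, 0], [340, -210, 0]], dr=[[0, 0, -0.07], [0, 0, -0.14], [0, 0, -0.21], [0, 0, -0.28], [0, 0, -0.35], [0, 0, -0.42], [0, 0, -0.49], [0, 0, -0.56], [0, 0, -0.63], [0, 0, -0.66]], jaw=50, grip_force=25)

```text
time: 0.93
position: [0.4954, -0.2515, 0.2178]
tool_rot: [-2.676, -1.646, 0.001]
ft_force: [0.8, -0.8, 0.3]
grip_width: 0.577
grip_force: 0.0
```

```bash
cat >> h.py <<'E'
def to(x,y,z,psi=None):
    s=get_state();M=R.from_rotvec(s['tool_rot'])
    d=M.inv().apply(np.array([x,y,z])-s['position'])*1000
    m=M.as_matrix();ps=np.arctan2(m[1,0],m[0,0])
    print("t",s['time'],"pos",s['position'].round(4),"psi",ps.round(3),"shift",d.round(1),"F",s['ft_force'].round(2),"tilt",m[:,2].round(3))
    if psi is not None:
        T=R.from_matrix(np.array([[np.cos(psi),np.sin(psi),0],[np.sin(psi),-np.cos(psi),0],[0,0,-1]]))
        print("dr",(M.inv()*T).as_rotvec().round(3))
def wpix(uv,z):
    c=calibration("wrist");s=get_state();M=R.from_rotvec(s['tool_rot']).as_matrix()
    f=240/np.tan(np.radians(c['vfov']/2));v=np.array([uv[0]-c['cx'],uv[1]-c['cy']]);r=np.hypot(*v)
    d=np.r_[v/r*np.sin(r/f),np.cos(r/f)];H=c['hand_eye']
    o=M@H[:3,3]+s['position'];d=M@H[:3,:3]@d
    return o+d*(z-o[2])/d[2]
E
python3 - <<'E'
from h import *
to(.545,-.177,.217,1.1)
cv2.imwrite("pics/w1.png",get_image("wrist")[:,:,::-1])
E
```

```text
t 0.9333 pos [ 0.4954 -0.2515  0.2178] psi 1.103 shift [88.9 10.7  0.8] F [ 0.8  -0.84  0.34] tilt [-0. -0. -1.]
dr [-0.     0.     0.003]
```

View pics/w1.png

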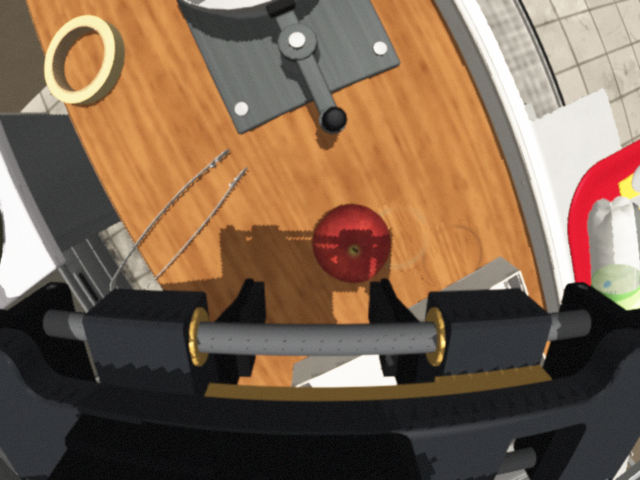

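The wrist view shows the brake grip top at (334,119), its pivot at (297,40) and the apple at (352,243).

```bash
python3 - <<'E'
from h import *
print(wpix((334,119),.113),wpix((297,40),.068),wpix((352,243),.04))
E
```

```text
[ 0.55077463 -0.16605371  0.113     ] [ 0.55630296 -0.08921892  0.068     ] [ 0.51990826 -0.27824741  0.04      ]
```

send_rows(xyz=[[9, 1, 0], [18, 2, 0], [27, 3, 0], [36, 4, 0], [45, 5, 0], [54, 6, 0], [60, 8, 0], [60, 8, 0], [60, 8, 0], [60, 8, 0]], dr=[[0, 0, 0], [0, 0, 0], [0, 0, 0], [0, 0, 0], [0, 0, 0], [0, 0, 0], [0, 0, 0], [0, 0, 0], [0, 0, 0], [0, 0, 0]])

```text
time: 1.82
position: [0.5291, -0.2042, 0.218]
tool_rot: [2.679, 1.641, -0.001]
ft_force: [0.1, 0.3, -0.2]
grip_width: 0.572
grip_force: 0.0
```

```bash
python3 - <<'E'
from h import *
to(.545,-.172,.097,1.1)
cv2.imwrite("pics/w2.png",get_image("wrist")[:,:,::-1])
E
```

```text
t 1.8167 pos [ 0.5291 -0.2042  0.218 ] psi 1.099 shift [ 36.   -0.4 121. ] F [ 0.09  0.26 -0.22] tilt [-0. -0. -1.]
dr [-0.     0.001 -0.001]
```

View pics/w2.png

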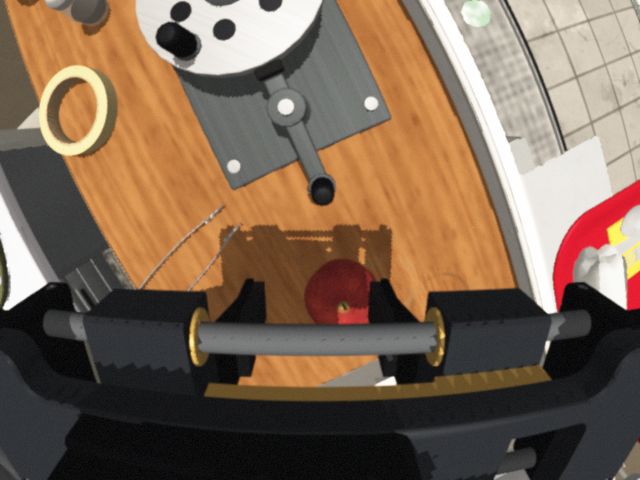

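The brake grip top is now at (322,187), the pivot at (287,106) and the crank grip top around (182,43).

```bash
python3 - <<'E'
from h import *
print(wpix((322,187),.113),wpix((287,106),.068),wpix((182,43),.129))
print(calibration("wrist")['vfov'])
for z in(.113,.097,.079):
  s=get_state()
for p in [(.545,-.172,.113),(.5505,-.164,.113)]: print(proj("top",p),proj("scene",p))
E
```

```text
[ 0.5492815  -0.17098539  0.113     ] [ 0.55241029 -0.10189093  0.068     ] [ 0.51097269 -0.02915479  0.129     ]
65.70646984690485
[401.238124   215.63014771] [369.38178431 200.11342103]
[396.96789209 212.6977383 ] [364.38020765 200.36320495]
```

send_rows(xyz=[[18, 1, 5], [36, 2, 20], [36, 2, 45], [36, 2, 70], [36, 2, 90], [36, 2, 105], [36, 2, 115], [36, 2, 121], [36, 2, 121], [36, 2, 121]], dr=[[0, 0, 0], [0, 0, 0], [0, 0, 0], [0, 0, 0], [0, 0, 0], [0, 0, 0], [0, 0, 0], [0, 0, 0], [0, 0, 0], [0, 0, 0]])

```text
time: 2.7
position: [0.5478, -0.1727, 0.0976]
tool_rot: [2.678, 1.641, 0.001]
ft_force: [-0.6, -0.4, 0.1]
grip_width: 0.573
grip_force: 0.0
```

send_rows(xyz=[[0, 0, 0], [0, 0, 0], [0, 0, 0], [0, 0, 0], [0, 0, 0], [0, 0, 0], [0, 0, 0], [0, 0, 0], [0, 0, 0], [0, 0, 0]], dr=[[0, 0, 0], [0, 0, 0], [0, 0, 0], [0, 0, 0], [0, 0, 0], [0, 0, 0], [0, 0, 0], [0, 0, 0], [0, 0, 0], [0, 0, 0]], jaw=10, grip_force=15)

```text
time: 3.53
position: [0.5479, -0.1733, 0.0974]
tool_rot: [2.677, 1.64, 0.0]
ft_force: [2.6, -4.2, 0.1]
grip_width: 0.194
grip_force: 15.0
```

```bash
python3 - <<'E'
from h import *
to(.545,-.172,.097,1.1)
cv2.imwrite("pics/w3.png",get_image("wrist")[:,:,::-1])
E
```

```text
t 3.5333 pos [ 0.5479 -0.1733  0.0974] psi 1.099 shift [-0.1 -3.2  0.4] F [ 2.63 -4.23  0.05] tilt [ 0.001 -0.001 -1.   ]
dr [ 0.002  0.001 -0.001]
```

View pics/w3.png

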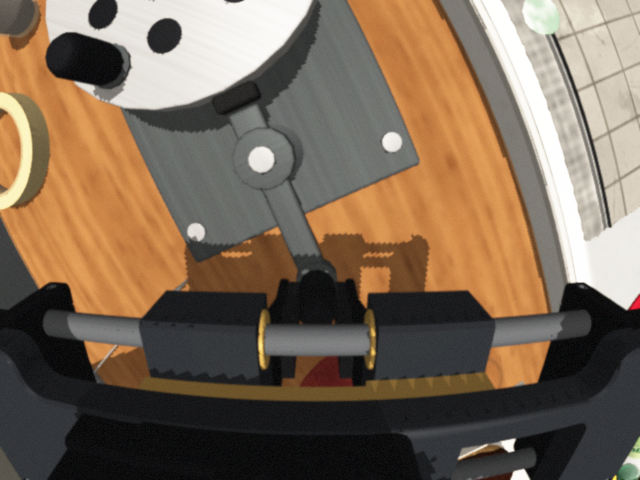

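```bash
python3 - <<'E'
from h import *
print(wpix((261,159),.068),wpix((318,280),.113),wpix((318,270),.113))
E
```

```text
[ 0.55048834 -0.10175366  0.068     ] [ 0.55452523 -0.15927298  0.113     ] [ 0.55665195 -0.15510156  0.113     ]
```

```bash
python3 - <<'E'
from h import *
M=R.from_rotvec(get_state()['tool_rot']).inv()
p0=np.radians(-92.3)
for a in np.linspace(.1,.9,9):
    d=.075*np.array([np.cos(p0-a)-np.cos(p0),np.sin(p0-a)-np.sin(p0),0]);print(a.round(2),(M.apply(d)*1000).round(1))
E
```

```text
0.1 [-2.8 -7.  -0. ]
0.2 [ -4.9 -14.2  -0. ]
0.3 [ -6.2 -21.5  -0. ]
0.4 [ -6.8 -29.   -0. ]
0.5 [ -6.7 -36.5  -0. ]
0.6 [ -5.8 -43.9  -0.1]
0.7 [ -4.2 -51.3  -0.1]
0.8 [ -1.8 -58.4  -0.1]
0.9 [  1.2 -65.2  -0.1]
```

send_rows(xyz=[[-2.8, -7, 0], [-4.9, -14.2, 0], [-6.2, -21.5, 0], [-6.8, -29, 0], [-6.7, -36.5, 0], [-5.8, -43.9, 0], [-4.2, -51.3, 0], [-1.8, -58.4, 0], [-0.5, -61.5, 0], [-0.5, -61.5, 0]], dr=[[0, 0, 0], [0, 0, 0], [0, 0, 0], [0, 0, 0], [0, 0, 0], [0, 0, 0], [0, 0, 0], [0, 0, 0], [0, 0, 0], [0, 0, 0]])

```text
time: 4.42
position: [0.4916, -0.1439, 0.0972]
tool_rot: [-2.677, -1.643, 0.001]
ft_force: [-1.8, -1.8, 3.5]
grip_width: 0.192
grip_force: 15.1
```

send_rows(xyz=[[0, 0, 0], [0, 0, 0], [0, 0, 0], [0, 0, -10], [0, 0, -20], [0, 0, -35], [0, 0, -50], [0, 0, -65], [0, 0, -80], [0, 0, -80]], dr=[[0, 0, 0], [0, 0, 0], [0, 0, 0], [0, 0, 0], [0, 0, 0], [0, 0, 0], [0, 0, 0], [0, 0, 0], [0, 0, 0], [0, 0, 0]], jaw=45)

```text
time: 5.25
position: [0.4947, -0.1453, 0.1812]
tool_rot: [2.674, 1.639, 0.006]
ft_force: [0.5, 0.0, -0.0]
grip_width: 0.514
grip_force: 0.0
```

```bash
python3 - <<'E'
from h import *
to(.5,-.015,.177,0)
cv2.imwrite("pics/w4.png",get_image("wrist")[:,:,::-1])
E
```

```text
t 5.25 pos [ 0.4947 -0.1453  0.1812] psi 1.1 shift [118.5 -54.4   4. ] F [ 0.53  0.01 -0.02] tilt [ 0.006 -0.002 -1.   ]
dr [ 0.005 -0.004  1.1  ]
```

View pics/w4.png

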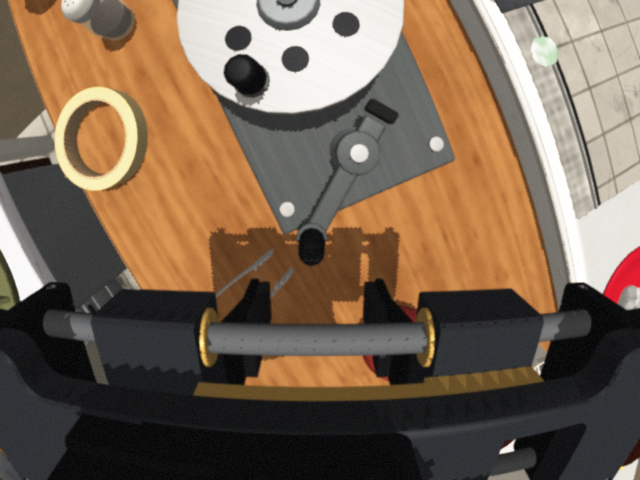

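The brake is off, its grip at about (311,253). The crank grip top is at (238,72).

```bash
python3 - <<'E'
from h import *
print(wpix((238,72),.129),wpix((311,258),.113),wpix((359,152),.068),wpix((288,3),.102))
for p in [(.5015,-.0151,.129),(.506,-.02,.129)]: print(proj("top",p),proj("scene",p))
E
```

```text
[ 0.50533899 -0.02103802  0.129     ] [ 0.48877281 -0.14543433  0.113     ] [ 0.55092857 -0.10153212  0.068     ] [0.55291835 0.01303059 0.102     ]
[317.56300991 236.35141342] [323.8139083  223.80726665]
[320.25057654 233.97467085] [324.17287268 222.09178357]
```

send_rows(xyz=[[12, -5, 0], [24, -10, 0], [36, -15, 0], [48, -20, 0], [60, -25, 0], [72, -31, 0], [86, -37, 0], [100, -43, 0], [117, -50, 0], [117, -50, 0]], dr=[[0, 0, 0.12], [0, 0, 0.24], [0, 0, 0.36], [0, 0, 0.48], [0, 0, 0.6], [0, 0, 0.72], [0, 0, 0.84], [0, 0, 0.96], [0.005, -0.004, 1.08], [0.005, -0.004, 1.1]], jaw=60)

```text
time: 6.13
position: [0.5007, -0.0137, 0.1766]
tool_rot: [-3.137, -0.001, 0.01]
ft_force: [0.2, 1.0, -0.0]
grip_width: 0.691
grip_force: 0.0
```

```bash
python3 - <<'E'
from h import *
to(.503,-.018,.106,0)
cv2.imwrite("pics/w5.png",get_image("wrist")[:,:,::-1])
E
```

```text
t 6.1333 pos [ 0.5007 -0.0137  0.1766] psi 0.001 shift [ 2.7  4.7 70.6] F [ 0.19  0.97 -0.04] tilt [-0.006  0.004 -1.   ]
dr [-0.004  0.006  0.001]
```

View pics/w5.png

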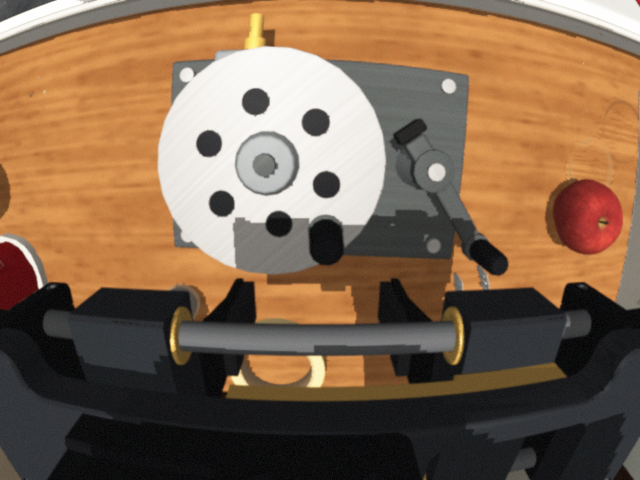

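The crank grip top is at (326,249) and the hub centre at (266,162). Both sit clear of the fingers.

```bash
python3 - <<'E'
from h import *
print(wpix((326,249),.129),wpix((265,162),.102),wpix((272,159),.08))
E
```

```text
[ 0.50907762 -0.02078801  0.129     ] [0.55921498 0.01838963 0.102     ] [0.55950275 0.01646998 0.08      ]
```

send_rows(xyz=[[3, 3, 5], [5, 5, 15], [5, 5, 25], [5, 5, 35], [5, 5, 45], [5, 5, 55], [5, 5, 65], [5, 5, 71], [5, 5, 71], [5, 5, 71]], dr=[[-0.002, 0.003, 0], [-0.004, 0.006, 0], [-0.004, 0.006, 0], [-0.004, 0.006, 0], [-0.004, 0.006, 0], [-0.004, 0.006, 0], [-0.004, 0.006, 0], [-0.004, 0.006, 0], [-0.004, 0.006, 0], [-0.004, 0.006, 0]])

```text
time: 7.02
position: [0.5054, -0.0227, 0.1057]
tool_rot: [3.14, 0.0, -0.0]
ft_force: [-0.1, 0.5, 0.2]
grip_width: 0.689
grip_force: 0.0
```

send_rows(xyz=[[0, 0, 0], [0, 0, 0], [0, 0, 0], [0, 0, 0], [0, 0, 0], [0, 0, 0], [0, 0, 0], [0, 0, 0], [0, 0, 0], [0, 0, 0]], dr=[[0, 0, 0], [0, 0, 0], [0, 0, 0], [0, 0, 0], [0, 0, 0], [0, 0, 0], [0, 0, 0], [0, 0, 0], [0, 0, 0], [0, 0, 0]], jaw=10, grip_force=10)

```text
time: 7.85
position: [0.506, -0.0218, 0.1062]
tool_rot: [3.141, 0.001, 0.002]
ft_force: [1.3, 4.4, -0.5]
grip_width: 0.255
grip_force: 10.0
```

```bash
python3 - <<'E'
from h import *
to(.506,-.018,.106,0)
cv2.imwrite("pics/w6.png",get_image("wrist")[:,:,::-1])
E
```

```text
t 7.85 pos [ 0.506  -0.0218  0.1062] psi 0.001 shift [-0.  -3.8  0.2] F [ 1.3   4.37 -0.53] tilt [ 0.001 -0.001 -1.   ]
dr [ 0.001 -0.001  0.001]
```

View pics/w6.png

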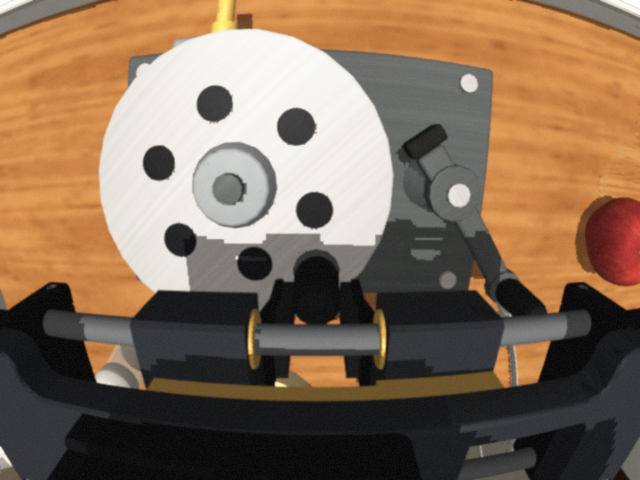

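```bash
python3 - <<'E'
from h import *
print(wpix((230,187),.102))
A=np.array([.557,.0205]);p=get_state()['position'][:2];th=np.arctan2(*(p-A)[::-1]);print(np.degrees(th),np.hypot(*(p-A)))
q=lambda a:.065*np.array([np.cos(th-np.radians(a)),-np.sin(th-np.radians(a))])*1000
for i in range(28): print(i*7,(q(i*7+7)-q(i*7)).round(1))
E
```

```text
[0.55901214 0.01939123 0.102     ]
-140.2177904707063 0.0662725856004604
0 [-4.7 -6.4]
7 [-3.9 -6.9]
14 [-3.  -7.3]
21 [-2.1 -7.7]
28 [-1.1 -7.9]
35 [-0.2 -7.9]
42 [ 0.8 -7.9]
49 [ 1.7 -7.7]
56 [ 2.7 -7.5]
63 [ 3.6 -7.1]
70 [ 4.4 -6.6]
77 [ 5.2 -6. ]
84 [ 5.9 -5.3]
91 [ 6.5 -4.6]
98 [ 7.  -3.8]
105 [ 7.4 -2.9]
112 [ 7.7 -2. ]
119 [ 7.9 -1. ]
126 [ 7.9 -0. ]
133 [7.9 0.9]
140 [7.7 1.9]
147 [7.4 2.8]
154 [7.  3.7]
161 [6.5 4.5]
168 [5.9 5.3]
175 [5.2 6. ]
182 [4.5 6.6]
189 [3.6 7.1]
```

send_rows(xyz=[[-0.6, -0.8, 0], [-1.2, -1.6, 0], [-1.8, -2.4, 0], [-2.4, -3.2, 0], [-3, -4, 0], [-3.6, -4.8, 0], [-4.2, -5.6, 0], [-4.7, -6.4, 0], [-4.7, -6.4, 0], [-4.7, -6.4, 0]], dr=[[0, 0, 0], [0, 0, 0], [0, 0, 0], [0, 0, 0], [0, 0, 0], [0, 0, 0], [0, 0, 0], [0, 0, 0], [0, 0, 0], [0, 0, 0]], grip_force=35)

```text
time: 8.73
position: [0.5021, -0.0172, 0.1062]
tool_rot: [3.139, -0.001, 0.005]
ft_force: [4.6, 2.4, -2.5]
grip_width: 0.244
grip_force: 34.9
```

send_rows(xyz=[[-1, -1.7, 0], [-2, -3.4, 0], [-3, -5.2, 0], [-3.9, -6.9, 0], [-4.7, -8.7, 0], [-5.4, -10.5, 0], [-6.2, -12.4, 0], [-6.9, -14.2, 0], [-6.9, -14.2, 0], [-6.9, -14.2, 0]], dr=[[0, 0, 0], [0, 0, 0], [0, 0, 0], [0, 0, 0], [0, 0, 0], [0, 0, 0], [0, 0, 0], [0, 0, 0], [0, 0, 0], [0, 0, 0]])

```text
time: 9.57
position: [0.4937, -0.0021, 0.1061]
tool_rot: [3.139, 0.0, -0.0]
ft_force: [2.8, -0.8, 2.8]
grip_width: 0.243
grip_force: 35.0
```

send_rows(xyz=[[-0.3, -1, 0], [-0.5, -1.9, 0], [-0.8, -2.9, 0], [-1, -3.9, 0], [-1.3, -4.8, 0], [-1.6, -5.8, 0], [-1.8, -6.7, 0], [-2.1, -7.7, 0], [-2.1, -7.7, 0], [-2.1, -7.7, 0]], dr=[[0, 0, 0], [0, 0, 0], [0, 0, 0], [0, 0, 0], [0, 0, 0], [0, 0, 0], [0, 0, 0], [0, 0, 0], [0, 0, 0], [0, 0, 0]])

```text
time: 10.4
position: [0.4913, 0.0054, 0.1061]
tool_rot: [3.139, -0.0, -0.001]
ft_force: [-0.1, -1.8, 6.1]
grip_width: 0.241
grip_force: 35.1
```

send_rows(xyz=[[-0.1, -1, 0], [-0.3, -2, 0], [-0.4, -3, 0], [-0.5, -4, 0], [-0.7, -5, 0], [-0.8, -6, 0], [-1, -7, 0], [-1.1, -7.9, 0], [-1.1, -7.9, 0], [-1.1, -7.9, 0]], dr=[[0, 0, 0], [0, 0, 0], [0, 0, 0], [0, 0, 0], [0, 0, 0], [0, 0, 0], [0, 0, 0], [0, 0, 0], [0, 0, 0], [0, 0, 0]])

```text
time: 11.23
position: [0.4898, 0.0132, 0.1061]
tool_rot: [3.139, -0.0, -0.003]
ft_force: [-2.5, -2.5, 6.5]
grip_width: 0.241
grip_force: 35.1
```

send_rows(xyz=[[0, -1, 0], [-0.1, -2, 0], [-0.1, -3, 0], [-0.2, -4, 0], [-0.2, -5, 0], [-0.2, -6, 0], [-0.3, -7, 0], [-0.4, -7.9, 0], [-0.4, -7.9, 0], [-0.4, -7.9, 0]], dr=[[0, 0, 0], [0, 0, 0], [0, 0, 0], [0, 0, 0], [0, 0, 0], [0, 0, 0], [0, 0, 0], [0, 0, 0], [0, 0, 0], [0, 0, 0]])

```text
time: 12.07
position: [0.4893, 0.0187, 0.1061]
tool_rot: [3.136, -0.002, -0.003]
ft_force: [-0.4, -6.0, 7.0]
grip_width: 0.239
grip_force: 35.1
```

send_rows(xyz=[[0.1, -1, 0], [0.2, -2, 0], [0.3, -3, 0], [0.4, -4, 0], [0.5, -5, 0], [0.6, -6, 0], [0.7, -7, 0], [0.8, -7.9, 0], [0.8, -7.9, 0], [0.8, -7.9, 0]], dr=[[0, 0, 0], [0, 0, 0], [0, 0, 0], [0, 0, 0], [0, 0, 0], [0, 0, 0], [0, 0, 0], [0, 0, 0], [0, 0, 0], [0, 0, 0]])

```text
time: 12.9
position: [0.4893, 0.024, 0.106]
tool_rot: [3.132, -0.005, -0.007]
ft_force: [-3.9, -11.6, 10.2]
grip_width: 0.241
grip_force: 35.2
```

send_rows(xyz=[[0, -0.5, 0], [0.1, -1, 0], [0.2, -1.5, 0], [0.3, -2, 0], [0.4, -2.5, 0], [0.5, -3, 0], [0.5, -3, 0], [0.5, -3, 0], [0.5, -3, 0], [0.5, -3, 0]], dr=[[0, 0, 0], [0, 0, 0], [0, 0, 0], [0, 0, 0], [0, 0, 0], [0, 0, 0], [0, 0, 0], [0, 0, 0], [0, 0, 0], [0, 0, 0]])

```text
time: 13.73
position: [0.4895, 0.0269, 0.106]
tool_rot: [3.132, -0.005, -0.008]
ft_force: [-4.9, -10.8, 11.2]
grip_width: 0.239
grip_force: 35.2
```

send_rows(xyz=[[0.1, -0.3, 0], [0.1, -0.6, 0], [0.2, -0.9, 0], [0.2, -1.2, 0], [0.3, -1.6, 0], [0.3, -2, 0], [0.3, -2, 0], [0.3, -2, 0], [0.3, -2, 0], [0.3, -2, 0]], dr=[[0, 0, 0], [0, 0, 0], [0, 0, 0], [0, 0, 0], [0, 0, 0], [0, 0, 0], [0, 0, 0], [0, 0, 0], [0, 0, 0], [0, 0, 0]])

```text
time: 14.57
position: [0.4899, 0.031, 0.106]
tool_rot: [3.135, -0.003, -0.007]
ft_force: [-5.3, -7.9, 11.7]
grip_width: 0.242
grip_force: 35.2
```

send_rows(xyz=[[0, -0.3, 0], [0, -0.6, 0], [0, -0.9, 0], [0, -1.2, 0], [0, -1.6, 0], [0, -2, 0], [0, -2, 0], [0, -2, 0], [0, -2, 0], [0, -2, 0]], dr=[[0, 0, 0], [0, 0, 0], [0, 0, 0], [0, 0, 0], [0, 0, 0], [0, 0, 0], [0, 0, 0], [0, 0, 0], [0, 0, 0], [0, 0, 0]])

```text
time: 15.4
position: [0.4913, 0.0387, 0.1061]
tool_rot: [-3.141, -0.002, 0.002]
ft_force: [-0.7, 3.9, 5.9]
grip_width: 0.239
grip_force: 35.1
```

send_rows(xyz=[[0.2, -0.6, 0], [0.4, -1.3, 0], [0.7, -2, 0], [1, -2.8, 0], [1.3, -3.6, 0], [1.6, -4.4, 0], [1.9, -5.2, 0], [2.2, -6, 0], [2.2, -6, 0], [2.2, -6, 0]], dr=[[0, 0, 0], [0, 0, 0], [0, 0, 0], [0, 0, 0], [0, 0, 0], [0, 0, 0], [0, 0, 0], [0, 0, 0], [0, 0, 0], [0, 0, 0]])

```text
time: 16.23
position: [0.4935, 0.0456, 0.1061]
tool_rot: [-3.14, -0.003, 0.001]
ft_force: [-0.1, 4.1, 5.8]
grip_width: 0.242
grip_force: 35.1
```

send_rows(xyz=[[0.3, -0.6, 0], [0.6, -1.2, 0], [0.9, -1.9, 0], [1.2, -2.5, 0], [1.5, -3.2, 0], [1.8, -3.8, 0], [2.1, -4.4, 0], [2.4, -5, 0], [2.4, -5, 0], [2.4, -5, 0]], dr=[[0, 0, 0], [0, 0, 0], [0, 0, 0], [0, 0, 0], [0, 0, 0], [0, 0, 0], [0, 0, 0], [0, 0, 0], [0, 0, 0], [0, 0, 0]])

```text
time: 17.07
position: [0.495, 0.0489, 0.1061]
tool_rot: [3.141, 0.002, -0.005]
ft_force: [-3.1, 1.7, 8.8]
grip_width: 0.239
grip_force: 35.1
```

send_rows(xyz=[[0.2, -0.5, 0], [0.4, -1, 0], [0.6, -1.5, 0], [0.8, -2, 0], [1.1, -2.5, 0], [1.4, -3, 0], [1.6, -3.5, 0], [1.6, -3.5, 0], [1.6, -3.5, 0], [1.6, -3.5, 0]], dr=[[0, 0, 0], [0, 0, 0], [0, 0, 0], [0, 0, 0], [0, 0, 0], [0, 0, 0], [0, 0, 0], [0, 0, 0], [0, 0, 0], [0, 0, 0]])

```text
time: 17.9
position: [0.4962, 0.0515, 0.106]
tool_rot: [3.14, 0.001, -0.006]
ft_force: [-4.1, 0.3, 9.4]
grip_width: 0.242
grip_force: 35.1
```

send_rows(xyz=[[0, 0, 0], [0, 0, 0], [0, 0, 0], [0, 0, 0], [0, 0, 0], [0, 0, -8], [0, 0, -20], [0, 0, -40], [0, 0, -60], [0, 0, -80]], dr=[[0, 0, 0], [0, 0, 0], [0, 0, 0], [0, 0, 0], [0, 0, 0], [0, 0, 0], [0, 0, 0], [0, 0, 0], [0, 0, 0], [0, 0, 0]], jaw=50)

```text
time: 18.73
position: [0.4983, 0.051, 0.1879]
tool_rot: [3.14, 0.0, 0.002]
ft_force: [0.0, 0.8, 0.0]
grip_width: 0.572
grip_force: 0.0
```

```bash
python3 - <<'E'
from h import *
to(.4916,-.1439,.181,1.1)
im=get_image("wrist")[:,:,::-1].copy()
to(.4916,-.1439,.181,1.1)
# expected crank top pixel at each angle
c=calibration("wrist");s=get_state();M=R.from_rotvec(s['tool_rot']).as_matrix();H=c['hand_eye'];f=240/np.tan(np.radians(c['vfov']/2))
for a in (15,20,25,30,35,40,50):
    p=np.array([.5545-.065*np.cos(np.radians(a)),.021+.065*np.sin(np.radians(a)),.129])
    q=H[:3,:3].T@(M.T@(p-s['position'])-H[:3,3]);r=np.arctan2(np.hypot(*q[:2]),q[2])*f
    uv=q[:2]/np.hypot(*q[:2])*r+[c['cx'],c['cy']];print(a,uv.round(0))
    cv2.circle(im,tuple(int(v) for v in uv),2,(0,0,255) if a!=30 else (0,255,0),-1)
cv2.imwrite("pics/w7.png",im)
E
```

```text
t 18.7333 pos [0.4983 0.051  0.1879] psi 0.0 shift [ -6.7 194.9   7.3] F [0.01 0.78 0.03] tilt [ 0.001 -0.002 -1.   ]
dr [ 0.002 -0.    -1.1  ]
t 18.7833 pos [0.5009 0.0514 0.1922] psi -0.0 shift [ -9.4 195.2  11.6] F [2.64 0.04 3.55] tilt [ 0.008 -0.002 -1.   ]
dr [ 0.006 -0.006 -1.1  ]
15 [338. 268.]
20 [330. 266.]
25 [322. 263.]
30 [314. 259.]
35 [307. 255.]
40 [300. 250.]
50 [287. 238.]
```

View pics/w7.png

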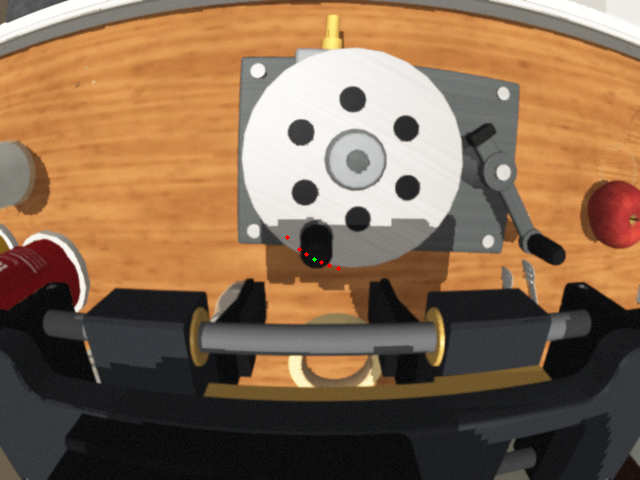

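The crank grip top is at (316,257), right on the predicted 27–30° marks, so the wheel stayed put. The brake lever is still off at (545,250). Next I go back to the brake.

send_rows(xyz=[[0, 20, 0], [-1, 40, 0], [-2, 60, 0], [-3, 80, 0], [-4, 100, 0], [-5, 120, 0], [-6, 140, 0], [-7, 160, 0], [-8, 180, 0], [-8, 195, 0]], dr=[[0, 0, -0.11], [0, 0, -0.22], [0, 0, -0.33], [0, 0, -0.44], [0, 0, -0.55], [0, 0, -0.66], [0, 0, -0.77], [0, 0, -0.88], [0, 0, -0.99], [0, 0, -1.1]])

```text
time: 19.62
position: [0.4901, -0.1462, 0.1875]
tool_rot: [2.672, 1.645, -0.0]
ft_force: [0.7, 0.1, 0.1]
grip_width: 0.578
grip_force: 0.0
```

```bash
python3 - <<'E'
from h import *
to(.4905,-.1447,.097,1.1)
E
```

```text
t 19.6167 pos [ 0.4901 -0.1462  0.1875] psi 1.104 shift [ 1.7 -0.6 90.5] F [0.72 0.13 0.12] tilt [ 0.002 -0.003 -1.   ]
dr [0.003 0.002 0.004]
```

send_rows(xyz=[[1, 0, 10], [1, 0, 25], [1, 0, 40], [1, 0, 52], [1, 0, 64], [1, 0, 74], [1, 0, 82], [1, 0, 90], [1, 0, 90], [1, 0, 90]], dr=[[0, 0, 0], [0, 0, 0], [0, 0, 0], [0, 0, 0], [0, 0, 0], [0, 0, 0], [0, 0, 0], [0, 0, 0], [0, 0, 0], [0, 0, 0]])

```text
time: 20.45
position: [0.4905, -0.1433, 0.096]
tool_rot: [2.677, 1.641, -0.002]
ft_force: [0.6, -0.7, 0.4]
grip_width: 0.578
grip_force: 0.0
```

send_rows(xyz=[[0, 0, 0], [0, 0, 0], [0, 0, 0], [0, 0, 0], [0, 0, 0], [0, 0, 0], [0, 0, 0], [0, 0, 0], [0, 0, 0], [0, 0, 0]], dr=[[0, 0, 0], [0, 0, 0], [0, 0, 0], [0, 0, 0], [0, 0, 0], [0, 0, 0], [0, 0, 0], [0, 0, 0], [0, 0, 0], [0, 0, 0]], jaw=10, grip_force=20)

```text
time: 21.28
position: [0.491, -0.1435, 0.0965]
tool_rot: [2.676, 1.641, -0.0]
ft_force: [1.8, -0.8, 0.6]
grip_width: 0.192
grip_force: 20.0
```

```bash
python3 - <<'E'
from h import *
to(.5479,-.1733,.097,1.1)
M=R.from_rotvec(get_state()['tool_rot']).inv()
p=get_state()['position'];P=np.array([.5507,-.1017]);p0=np.arctan2(*(p[:2]-P)[::-1]);print(np.degrees(p0),np.hypot(*(p[:2]-P)))
for a in np.linspace(.1,1.0,10):
    d=.075*np.array([np.cos(p0+a)-np.cos(p0),np.sin(p0+a)-np.sin(p0),0]);print(a.round(2),(M.apply(d)*1000).round(1))
E
```

```text
t 21.2833 pos [ 0.491  -0.1435  0.0965] psi 1.1 shift [-0.7 64.2 -0.4] F [ 1.84 -0.8   0.57] tilt [ 0.001 -0.002 -1.   ]
dr [ 0.002  0.001 -0.   ]
-144.99242581590013 0.07289867604459141
0.1 [-3.2  6.8  0. ]
0.2 [-5.7 13.9  0. ]
0.3 [-7.5 21.1  0.1]
0.4 [-8.5 28.6  0.1]
0.5 [-8.8 36.1  0.1]
0.6 [-8.3 43.5  0.1]
0.7 [-7.1 50.9  0.1]
0.8 [-5.2 58.2  0.1]
0.9 [-2.5 65.2  0.1]
1.0 [ 0.8 71.9  0.1]
```

send_rows(xyz=[[-3, 6.8, 0], [-5.5, 13.9, 0], [-7, 21.1, 0], [-8, 28.6, 0], [-8.3, 36.1, 0], [-7.8, 43.5, 0], [-6.6, 50.9, 0], [-4.7, 58.2, 0], [-2.5, 65, 0], [-2.5, 65, 0]], dr=[[0, 0, 0], [0, 0, 0], [0, 0, 0], [0, 0, 0], [0, 0, 0], [0, 0, 0], [0, 0, 0], [0, 0, 0], [0, 0, 0], [0, 0, 0]])

```text
time: 22.12
position: [0.5463, -0.1773, 0.096]
tool_rot: [2.678, 1.64, -0.008]
ft_force: [-3.2, -3.1, 5.1]
grip_width: 0.19
grip_force: 20.1
```

```bash
python3 - <<'E'
from h import *
to(.5479,-.1733,.097,1.1)
E
```

```text
t 22.1167 pos [ 0.5463 -0.1773  0.096 ] psi 1.099 shift [ 4.3 -0.4 -1. ] F [-3.2  -3.15  5.14] tilt [-0.004 -0.004 -1.   ]
dr [-0.002  0.005 -0.001]
```

send_rows(xyz=[[0.5, 1, 0], [1, 2, 0], [1.5, 3, 0], [2, 4, 0], [2.3, 4.5, 0], [2.3, 4.5, 0], [2.3, 4.5, 0], [2.3, 4.5, 0], [2.3, 4.5, 0], [2.3, 4.5, 0]], dr=[[0, 0, 0], [0, 0, 0], [0, 0, 0], [0, 0, 0], [0, 0, 0], [0, 0, 0], [0, 0, 0], [0, 0, 0], [0, 0, 0], [0, 0, 0]])

```text
time: 22.95
position: [0.5507, -0.1771, 0.096]
tool_rot: [2.678, 1.64, -0.007]
ft_force: [-4.5, -3.0, 4.0]
grip_width: 0.197
grip_force: 20.0
```

send_rows(xyz=[[0.3, 0.5, 0], [0.6, 1, 0], [0.8, 1.5, 0], [1, 2, 0], [1.3, 2.7, 0], [1.3, 2.7, 0], [1.3, 2.7, 0], [1.3, 2.7, 0], [1.3, 2.7, 0], [1.3, 2.7, 0]], dr=[[0, 0, 0], [0, 0, 0], [0, 0, 0], [0, 0, 0], [0, 0, 0], [0, 0, 0], [0, 0, 0], [0, 0, 0], [0, 0, 0], [0, 0, 0]])

```text
time: 23.78
position: [0.5516, -0.1771, 0.0959]
tool_rot: [-2.679, -1.639, 0.013]
ft_force: [-10.2, -0.6, 7.9]
grip_width: 0.194
grip_force: 20.1
```

send_rows(xyz=[[-1.2, -2.5, 0], [-1.2, -2.5, 0], [-1.2, -2.5, 0], [-1.2, -2.5, 0], [-1.2, -2.5, 0], [-1.2, -2.5, 0], [-1.2, -2.5, -10], [-1.2, -2.5, -30], [-1.2, -2.5, -60], [-1.2, -2.5, -90]], dr=[[0, 0, 0], [0, 0, 0], [0, 0, 0], [0, 0, 0], [0, 0, 0], [0, 0, 0], [0, 0, 0], [0, 0, 0], [0, 0, 0], [0, 0, 0]], jaw=45)

```text
time: 24.62
position: [0.5521, -0.1747, 0.1873]
tool_rot: [2.678, 1.642, -0.002]
ft_force: [1.1, -0.1, 0.6]
grip_width: 0.512
grip_force: 0.0
```

```bash
python3 - <<'E'
from h import *
# check numerically: compare top view with start picture, black grip pixels
im=get_image("top")[:,:,::-1];cv2.imwrite("pics/t2.png",im);a=cv2.imread("pics/top0.png")
for n,i in(("start",a),("now",im)):
    d=cv2.GaussianBlur(cv2.cvtColor(i,cv2.COLOR_BGR2GRAY),(3,3),0)
    for nm,(u0,u1,v0,v1) in dict(brake=(385,420,200,245),crank=(262,335,225,252)).items():
        y,x=np.nonzero(d[v0:v1,u0:u1]<32);print(n,nm,len(x),x.mean()+u0 if len(x) else None,y.mean()+v0 if len(x) else None)
    h=cv2.cvtColor(i,cv2.COLOR_BGR2HSV);y,x=np.nonzero((h[200:280,420:490,1]>190)&(h[200:280,420:490,0]<4));print("apple",len(x),x.mean(),y.mean())
to(.55,-.177,.2)
p=np.array([.4969,.051,.129]);print(proj("top",p),proj("top",(.547,-.177,.113)))
E
```

```text
start brake 42 400.6666666666667 218.6904761904762
start crank 29 318.9655172413793 240.10344827586206
apple 437 34.336384439359264 37.75057208237986
now brake 472 409.9237288135593 213.28177966101694
now crank 30 282.4 239.56666666666666
apple 2 1.5 11.5
t 24.6667 pos [ 0.556  -0.1756  0.1949] psi 1.1 shift [-4.  -4.6 -5.2] F [ 2.5  -0.83  4.73] tilt [ 0.01  -0.005 -1.   ]
[281.86094069 238.3009852 ] [403.89623729 214.6178866 ]
```

```bash
python3 -c "
from bench import *
print(close_job())"
```

```text
the job is handed in; nothing more can be done
None
```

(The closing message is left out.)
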